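Make up two guitar hardware kits

ROBOT

A 6-joint arm with a two-finger parallel gripper is mounted at the origin on the work surface. World frame = base frame: x ahead of the robot, y to its left, z up, the work surface at z = 0. Lengths are in m, angles in rad, forces in N, time in s.
With the tool pointing down it reaches from about 0.35 to 0.775 m from the base axis. Payload 7.3 kg.
Tool frame: the origin (TCP) lies on the centre line of the jaws, within the pads' length; the fingertips stand robot.nose_length ahead of it and the grasp point (between the pads) is the TCP (robot.nose_length is the distance from the TCP to the fingertips, in m); z points along the fingers, y is the direction in which the jaws open and shut (so a half turn about z gives the same grasp; the last joint's range is limited). The gripper opens to 92 mm and grips with 3 to 60 N. Pads are 19 mm wide; open, the fingers measure 130 mm over their backs; the gripper's body (75 mm by 190 mm) begins 47 mm behind the grasp point.
Start: joints at [1.153, 0.342, 1.524, -0, 1.275, -0.146], TCP at [0.141, 0.506, 0.246] pointing down, gripper open.
Joint ranges: [-2.53, 2.53], [-0.77, 2.02], [0.04, 2.7], [-1, 4.14], [0.28, 2.66], [-3.11, 3.11]. Speed limits (rad/s): [2.57, 2.57, 3.14, 3.14, 3.14, 3.14].

INTERFACE

Orientations are given as [roll, pitch, yaw] about the fixed x, y, z axes, in that order (R = Rz(yaw) Ry(pitch) Rx(roll)).
In Python, from cell import robot, read_camera gives the robot as it stands.
- The arm moves only by the shell command python3 -m crank 'ROWS' [FORCE]. ROWS is JSON, a list of rows, each a list of 7 numbers: the shift along the tool's x, y, z in cm, then the turn, a rotation vector about the tool's x, y, z in degrees, then the opening, from 0 (shut) to 1 (fully open). In form: [[tx, ty, tz, wx, wy, wz, jaw], ...]. A call has 1 to 5 rows; each row is the pose to reach, as a shift and turn from the pose commanded when the call began, along the tool's axes at that moment; what a row does not reach only later rows make up. A row lasts 1/8 s, in which the tool goes at most 62.5 mm and 10.7 degrees, less where a joint would pass 70% of its speed; a pose out of reach is approached as far as the arm can. A call with a gripper value outside its range is refused whole. The fingers move at their own pace and stop on an object; FORCE is the grip in N (left out, the last holds). Time passes only in rows, so rows that repeat a pose let the fingers close. It gives the time, the measured TCP pose, the force and the opening at its end, in the units of the state.
- robot.observe(): the state, without advancing time (a new reading comes with each control period).
- read_camera(name): name is "side" or "top"; returns a dict with "frame" (480x640x3 uint8, red, green, blue), "intrinsics" (3x3 intrinsics, pixels), "R" (3x3) and "t" (3): a world point X has camera coordinates R X + t. Camera axes: x right, y down, z forward; pixel columns grow to the right and rows downward; lengths in m; the calibration is good to about 2 mm. A picture is of the moment at which its call begins. There is no depth.
- robot.hand_in(): hands the job in, once; it reports no verdict.
The state is a dict: "time": time; "qpos": joint angles; "qvel": joint speeds; "joint_efforts": joint torques, N m; "tool_pos": TCP position; "tool_rot": TCP orientation; "contact_force": force on the tool from outside, world axes, zero at the start; "torque": the same for the moment, N m; "opening": finger opening in m.
Only numpy, scipy, OpenCV 4.12 (cv2) and the standard library are available. Lean on these libraries where they do the work, as an engineer would, in place of code of your own. Each camera call takes 0.05 s, during which the arm holds its last target.

TASK

Make up two kits of guitar hardware from the loose stock on the bench. In the three-compartment tray put the humbucker pickup in the longest compartment, the potentiometer in the middle compartment and the skirted knob in the short compartment at the other end; in the two-compartment tray put the single-coil pickup in the longer compartment and the barrel knob in the short one. Set each part the way up it stands now, flat on the floor in the middle of its compartment, the pickups lengthwise along the tray, and leave the bridge and the jack plate where they lie.

Things in the scene. Friction and masses are not known exactly. Their poses are not given: they have to be found in the camera images.
- tray3: Long low tray, three compartments in a row, 284 mm long. Plywood, fixed. Origin: centre of underside; x along its length. In mm: width 106 (inner 96), height 16; floor at z 5; all walls 5 thick. Compartments: longest 116 long, centre x = -79; middle 74 long, x = 21; other end 74 long, x = 100; all y = 0. The longest is nearest the robot; yaw within 15 degrees of 0.
- tray2: Shorter low tray, two compartments in a row, 205 mm long. Plywood, fixed. Origin: centre of underside; x along its length. In mm: width 106 (inner 96), height 16; floor at z 5; all walls 5 thick. Compartments: longer 116 long, centre x = -39.5; short one 74 long, x = 60.5; both y = 0. The longer is nearest the robot; yaw within 15 degrees of 0.
- humbucker: Humbucker pickup: a wide metal-covered block, 70 x 38 x 22 mm (x, y, z), two rows of six small round pole pieces on top (they stand 1 mm proud), and a 5 mm ear at each end, 3 high (80 long overall). Lies flat on the bench, poles up. Origin at the centre of its underside, x along its length. Grip across its 38 mm width. About 120 g.
- single_coil: Single-coil pickup: a narrow white bar, 70 x 18 x 20 mm (x, y, z), one row of six round pole pieces on top, and at each end a low black ear 4 high (84 long overall). Lies flat, poles up. Origin at the centre of its underside, x along its length. Grip across its 18 mm width. About 70 g.
- pot: Potentiometer standing shaft up: a round aluminium can 24 mm in diameter and 13 high, above it a brass bushing 9.6 in diameter up to z = 21, and a steel shaft 6 in diameter up to z = 34. Origin at the centre of its underside. Grip the can. About 40 g.
- skirt_knob: Black control knob with a wide skirt, shaped like a top hat, skirt down: skirt 32 mm in diameter and 6 high, above it a cylinder 20 in diameter up to z = 20. Origin at the centre of its underside. Grip the upper cylinder or the skirt. About 20 g.
- barrel_knob: Metal barrel knob, a plain upright cylinder 19 mm in diameter and 22 high. Origin at the centre of its underside. About 30 g.
- bridge: Guitar bridge: steel plate 80 x 42 mm carrying six brass saddles side by side, 12 high. Origin at the centre of its underside, x along its length. Not wanted in either kit.
- jack_plate: Square steel jack plate 40 x 40 x 4 mm with a round socket 16 mm in diameter in its middle, up to z = 12. Origin at the centre of its underside. Not wanted in either kit.
Things that resemble listed ones, but are neither listed nor needed, are in the scene too. Leave any blue or red look-alike of the skirt_knob alone.

How it is judged:
At the end, for the whole second after the job is handed in: Each part in its named compartment: within 15 mm of the centre along and across the tray, underside within 3 mm of the floor, upright within 0.1 rad, slower than 0.02 m/s; pickups within 0.26 rad of the tray's length; bridge and jack plate within 12 mm of their start (x of humbucker in the frame of tray3 between -0.094 and -0.064 m and y of humbucker in the frame of tray3 between -0.015 and 0.015 m and z of humbucker in the frame of tray3 between 0.002 and 0.008 m and angle between each of humbucker, pot, skirt_knob, single_coil, barrel_knob's own z axis and vertical below 0.1 rad and linear speed of each of humbucker, pot, skirt_knob, single_coil, barrel_knob below 0.02 m/s and angle between the x axis of humbucker and the x axis of tray3, either way round below 0.26 rad and x of pot in the frame of tray3 between 0.006 and 0.036 m and y of pot in the frame of tray3 between -0.015 and 0.015 m and z of pot in the frame of tray3 between 0.002 and 0.008 m and x of skirt_knob in the frame of tray3 between 0.085 and 0.115 m and y of skirt_knob in the frame of tray3 between -0.015 and 0.015 m and z of skirt_knob in the frame of tray3 between 0.002 and 0.008 m and x of single_coil in the frame of tray2 between -0.0545 and -0.0245 m and y of single_coil in the frame of tray2 between -0.015 and 0.015 m and z of single_coil in the frame of tray2 between 0.002 and 0.008 m and angle between the x axis of single_coil and the x axis of tray2, either way round below 0.26 rad and x of barrel_knob in the frame of tray2 between 0.0455 and 0.0755 m and y of barrel_knob in the frame of tray2 between -0.015 and 0.015 m and z of barrel_knob in the frame of tray2 between 0.002 and 0.008 m and distance of each of bridge, jack_plate from where it was at the start of the episode below 0.012 m); the robot touches nothing.
It fails at once if the bridge or the jack plate is pushed or carried off (more than 30 mm) (distance of any of bridge, jack_plate from where it was at the start of the episode above 0.03 m).
It also fails if it takes over 115 s, if anything falls off the work surface, if the arm or the gripper's body presses on something with over 40 N, if the wrist force passes 120 N, or if a joint passes its speed limit or range.

## Working session

There is one attempt and no reset: what is moved stays moved. The work goes in short steps, Python scripts to look and compute and a shell command to move; the robot and the scene stay as the last step left them, time stands still between calls to the robot, and variables do not carry over. Pictures are saved under pics/ and viewed, and the job is handed in when it is done.

```bash
mkdir -p pics; ls; python3 - <<'E'
from cell import robot, read_camera
import cv2,numpy as np
for n in ("top","side"):
    c=read_camera(n); cv2.imwrite(f"pics/{n}0.png",c["frame"][:,:,::-1]); print(n,c["intrinsics"],c["R"],c["t"])
o=robot.observe(); print(o, robot.nose_length)
E
```

```text
pics
top [[582.80231432   0.         317.53056557]
 [  0.         582.80231432 235.09669631]
 [  0.           0.           1.        ]] [[ 9.70438998e-04 -9.99950625e-01 -9.88964223e-03]
 [-9.95756020e-01 -5.61567086e-05 -9.20323018e-02]
 [ 9.20272024e-02  9.93698253e-03 -9.95706910e-01]] [-0.00362385  0.58479803  1.18144141]
side [[552.07775773   0.         321.16832749]
 [  0.         552.07775773 248.14170887]
 [  0.           0.           1.        ]] [[ 0.65956046 -0.75130729 -0.02274543]
 [-0.50922756 -0.42437527 -0.74872754]
 [ 0.55287186  0.50541368 -0.66248753]] [-0.4091058   0.34507417  0.66569582]
{'time': 0.1, 'qpos': array([ 1.15298885e+00,  3.42650597e-01,  1.52489858e+00,  2.39366758e-05,
        1.27540070e+00, -1.46015825e-01]), 'qvel': array([-0.00167238, -0.00046232, -0.00276095,  0.00051966, -0.00041514,
        0.00084683]), 'joint_efforts': array([ 1.04322946e-03, -4.32001054e+01, -2.44695783e+01,  7.18528870e-02,
        5.25292335e-02, -9.57681959e-05]), 'tool_pos': array([0.14078633, 0.50543206, 0.24512371]), 'tool_rot': array([-3.14025321e+00, -2.20118975e-04,  2.86979387e+00]), 'contact_force': array([ 0.2838605 , -0.85612143,  0.18562779]), 'torque': array([-0.00286862, -0.00220769,  0.03903601]), 'opening': 0.09156347661137927} 0.019
```

View pics/top0.png

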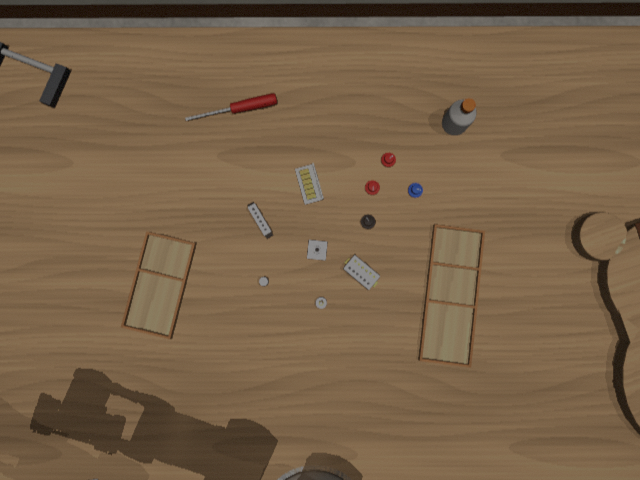

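View pics/side0.png

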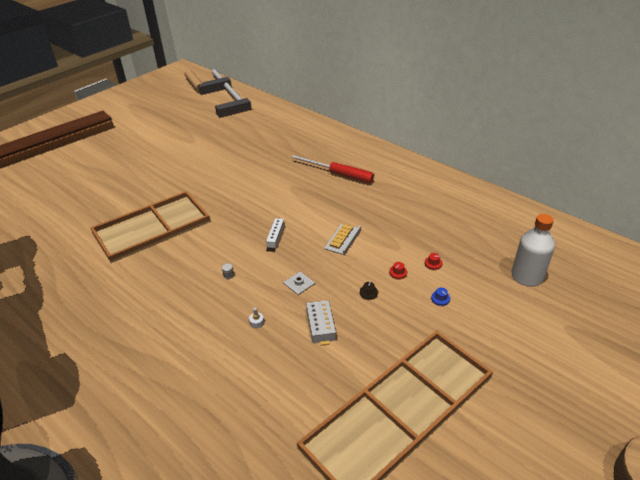

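Candidates in the top view:
- Skirt knob: black at (368,222). The red ones at (389,160) and (372,188) and the blue one at (416,190) are decoys.
- Humbucker at (361,272) and single-coil at (260,220). The bridge at (310,184) has similar proportions.
- Barrel knob at (264,282) and pot at (321,303). The jack plate is at (317,250).

Next is a close crop to check these choices.

```bash
python3 - <<'E'
import cv2
i=cv2.imread("pics/top0.png"); cv2.imwrite("pics/crop0.png",cv2.resize(i[145:325,235:435],None,fx=3.3,fy=3.3,interpolation=cv2.INTER_CUBIC))
E
```

```text
(no output)
```

View pics/crop0.png

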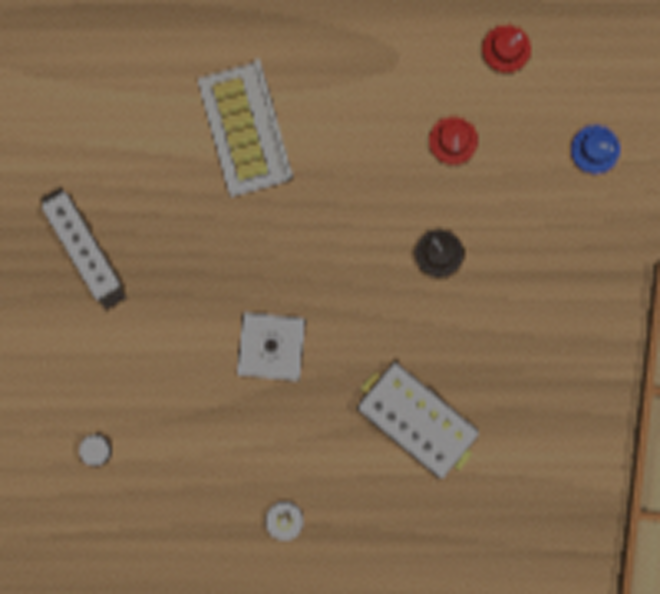

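The crop confirms the choices. Next I measure positions.

```bash
cat > h.py <<'E'
import numpy as np,cv2
from cell import robot, read_camera
def cast(c,uv,z):
    K,R,t=c["intrinsics"],np.array(c["R"]),np.array(c["t"])
    C=-R.T@t; uv=np.atleast_2d(uv)
    d=(R.T@np.linalg.inv(K)@np.c_[uv,np.ones(len(uv))].T).T
    return C+d*((z-C[2])/d[:,2])[:,None]
def comp(mask,seed,r=6):
    n,l=cv2.connectedComponents(mask.astype(np.uint8))
    s=l[seed[1]-r:seed[1]+r+1,seed[0]-r:seed[0]+r+1]; s=s[s>0]
    return (l==np.bincount(s).argmax()).astype(np.uint8)
def wrect(c,m,z):
    cn=max(cv2.findContours(m,cv2.RETR_EXTERNAL,cv2.CHAIN_APPROX_NONE)[0],key=len)[:,0,:].astype(float)
    p=cast(c,cn,z)[:,:2]*1000
    (x,y),(w,h),a=cv2.minAreaRect(p.astype(np.float32))
    if w<h: w,h,a=h,w,a+90
    return np.round([x,y,w,h,(a+90)%180-90],1)
E
cat > meas.py <<'E'
from h import *
c=read_camera("top"); f=c["frame"]; hsv=cv2.cvtColor(f,cv2.COLOR_RGB2HSV)
S,V=hsv[...,1].astype(int),hsv[...,2].astype(int)
g=(S<60)&(V>70); dark=V<62
print("cam",-np.array(c["R"]).T@c["t"])
k=np.ones((3,3),np.uint8)
for n,m,s,z in [("hum",g,(361,272),.022),("sc",g,(260,220),.020),("pot",g,(321,303),.013),("barrel",g,(264,282),.022),("bridge",g,(318,190),.004),("jack",g,(317,250),.004),("skirt",dark,(368,222),.006)]:
    print(n,wrect(c,cv2.morphologyEx(comp(m,s),cv2.MORPH_CLOSE,k),z))
# trays: edge colour differs; redder rim
H=hsv[...,0]
rim=(f[...,0].astype(int)-f[...,2]>60)&(S>135)
cv2.imwrite("pics/rim.png",rim.astype(np.uint8)*255)
for n,s in [("tray3",(429,300)),("tray2",(135,300))]:
    print(n,wrect(c,comp(rim,s,8),.016))
print(f[300,420:435].tolist())
E
python3 meas.py
```

```text
cam [ 0.47359493 -0.0153308   1.23015384]
hum [508.8 -93.7  70.1  39.   50.2]
sc [619.2 119.2  72.1  19.   30.7]
pot [445.6  -9.5  22.8  22.7 -89.9]
barrel [489.9 108.4  18.7  16.5 -89.9]
bridge [697.5  15.6  81.5  42.9  15.6]
jack [556.2  -1.4  41.   39.9  -5.7]
skirt [ 615.6 -108.6   27.1   26.9  -45. ]
tray3 [ 447.2 -231.5   14.5    7.5  -15. ]
tray2 [441.7 390.1 103.2  26.8   2.9]
[[120, 96, 71], [119, 95, 69], [113, 91, 66], [106, 84, 60], [96, 78, 55], [61, 44, 30], [108, 74, 48], [129, 91, 60], [130, 91, 58], [116, 82, 54], [107, 76, 51], [111, 81, 55], [108, 78, 51], [107, 79, 55], [112, 85, 60]]
```

View pics/rim.png

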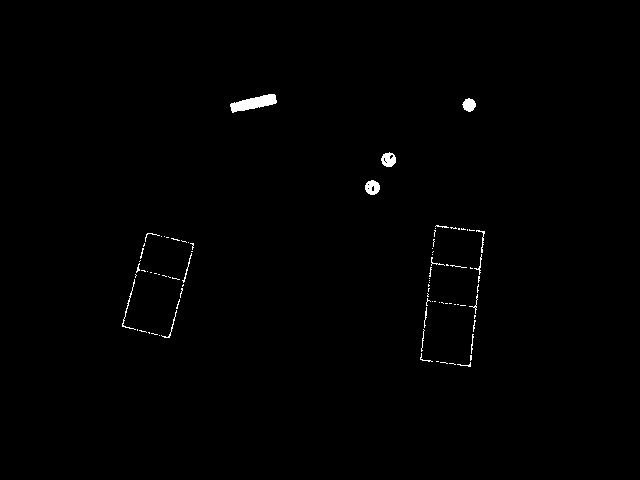

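```bash
cat > trays.py <<'E'
from h import *
c=read_camera("top"); f=c["frame"]; hsv=cv2.cvtColor(f,cv2.COLOR_RGB2HSV)
S,V=hsv[...,1].astype(int),hsv[...,2].astype(int)
rim=(f[...,0].astype(int)-f[...,2]>60)&(S>135)
for n,(x0,x1),offs in [("tray3",(410,500),dict(hum=-79,pot=21,skirt=100)),("tray2",(110,210),dict(sc=-39.5,barrel=60.5))]:
    m=rim.copy(); m[:,:x0]=0; m[:,x1:]=0; m[:215]=0; m[380:]=0
    v,u=np.nonzero(m); p=cast(c,np.c_[u,v],.016)[:,:2]*1000
    (x,y),(w,h),a=cv2.minAreaRect(p.astype(np.float32))
    if w<h: w,h,a=h,w,a+90
    a=(a+90)%180-90
    print(n,np.round([x,y,w,h,a],1))
    for k,o in offs.items(): print("  ",k,np.round([x+o*np.cos(np.radians(a)),y+o*np.sin(np.radians(a))],1))
for th in (62,70,76):
    print("skirt",th,wrect(c,comp(V<th,(368,222)),.003), wrect(c,comp((S<90)&(V<th+20),(368,222)),.003))
s=read_camera("side"); hs=cv2.cvtColor(s["frame"],cv2.COLOR_RGB2HSV); S,V=hs[...,1].astype(int),hs[...,2].astype(int)
for n,sd,z,mk in [("skirt",(369,290),.008,V<60),("barrel",(228,271),.011,(S<60)&(V>60)),("pot",(256,321),.0065,(S<60)&(V>60))]:
    m=comp(mk,sd); v,u=np.nonzero(m); print("side",n,u.min(),u.max(),v.min(),v.max(),np.round(cast(s,[(u.mean(),v.mean())],z)*1000,1))
E
python3 trays.py
```

```text
tray3 [ 462.2 -281.8  281.7  104.3   -7.2]
   hum [ 383.8 -271.9]
   pot [ 483.  -284.5]
   skirt [ 561.4 -294.4]
tray2 [482.6 329.4 202.5 104.4 -13.4]
   sc [444.2 338.6]
   barrel [541.5 315.4]
skirt 62 [ 616.  -108.9   27.2   26.9  -45. ] [ 6.160e+02 -1.089e+02  2.780e+01  2.750e+01 -3.000e-01]
skirt 70 [ 616.  -108.9   30.1   26.9  -45. ] [ 6.160e+02 -1.089e+02  2.780e+01  2.750e+01 -3.000e-01]
skirt 76 [ 615.9 -109.9   29.7   27.7   90. ] [ 6.160e+02 -1.089e+02  2.780e+01  2.750e+01 -3.000e-01]
side skirt 360 376 282 298 [[ 614.8 -111.9    8. ]]
side barrel 222 232 263 278 [[491.6 110.2  11. ]]
side pot 249 263 313 327 [[445.8 -12.2   6.5]]
```

Sizes match the descriptions, and the two views agree to about 3 mm. I'll write a planner helper next and start with the barrel knob.

```bash
cat > plan.py <<'E'
import sys,numpy as np
from scipy.spatial.transform import Rotation as Ro
from cell import robot
x,y,z,psi=map(float,sys.argv[1:5]) # mm, deg
o=robot.observe(); R=Ro.from_euler("xyz",o["tool_rot"]); p=np.array(o["tool_pos"])
d=R.inv().apply(np.array([x,y,z])/1000-p)*100
T=Ro.from_euler("xyz",[180,0,psi],degrees=True)
w=(R.inv()*T).as_rotvec(degrees=True)
print("t",round(o["time"],2),"shift cm",d.round(2),"turn",w.round(1),"rows",np.ceil(max(np.linalg.norm(d)/6.25,np.linalg.norm(w)/10.7)))
E
python3 plan.py 490 109 90 166.6
```

```text
t 0.25 shift cm [-44.28 -28.82  15.56] turn [-0.  -0.  -2.2] rows 9.0
```

```bash
python3 -m crank '[[-22,-14.5,4,0,0,-2,1],[-22,-14.5,4,0,0,-2,1],[-22,-14.5,4,0,0,-2,1],[-22,-14.5,4,0,0,-2,1],[-22,-14.5,4,0,0,-2,1]]' 15; python3 plan.py 490 109 70 166.6
```

```text
time: 0.88
tool_pos: [0.3156, 0.3044, 0.2053]
tool_rot: [-3.141, -0.0, 2.901]
contact_force: [-0.7, -0.2, 0.3]
opening: 0.0919
t 0.88 shift cm [-21.6  -14.8   13.54] turn [-0.1 -0.  -0.4] rows 5.0
```

```bash
python3 -m crank '[[-21.6,-14.8,13.5,0,0,-0.4,1],[-21.6,-14.8,13.5,0,0,-0.4,1],[-21.6,-14.8,13.5,0,0,-0.4,1],[-21.6,-14.8,13.5,0,0,-0.4,0.6],[-21.6,-14.8,13.5,0,0,-0.4,0.6]]'; python3 plan.py 490 109 29 166.6
```

```text
time: 1.5
tool_pos: [0.4903, 0.1105, 0.0694]
tool_rot: [-3.141, -0.0, 2.91]
contact_force: [0.7, -0.7, 0.0]
opening: 0.0765
t 1.5 shift cm [-0.01 -0.15  4.04] turn [-0.  -0.   0.1] rows 1.0
```

```bash
python3 -m crank '[[0,-0.1,4,0,0,0,0.6],[0,-0.1,4,0,0,0,0.6],[0,-0.1,4,0,0,0,0],[0,-0.1,4,0,0,0,0],[0,-0.1,4,0,0,0,0]]' 15;python3 -m crank '[[0,0,0,0,0,0,0],[0,0,0,0,0,0,0],[0,0,-2,0,0,0,0],[0,0,-5,0,0,0,0],[0,0,-6,0,0,0,0]]' 15; python3 plan.py 541.5 315.4 80 166.6
```

```text
time: 2.12
tool_pos: [0.4894, 0.112, 0.0319]
tool_rot: [3.141, 0.002, 2.913]
contact_force: [-0.2, 0.1, 1.0]
opening: 0.0296
time: 2.75
tool_pos: [0.4897, 0.1116, 0.092]
tool_rot: [3.141, 0.002, 2.912]
contact_force: [-0.3, -1.0, -1.3]
opening: 0.0183
t 2.75 shift cm [-0.4  21.03  1.22] turn [0.  0.1 0.2] rows 4.0
```

Opening is 18.3 mm with the 19 mm knob, so it is held. I'll carry it to tray2.

```bash
python3 -m crank '[[-0.4,21.0,0,0,0,0.2,0],[-0.4,21.0,0,0,0,0.2,0],[-0.4,21.0,0,0,0,0.2,0],[-0.4,21.0,0,0,0,0.2,0],[-0.4,21.0,0,0,0,0.2,0]]'; python3 plan.py 541.5 315.4 36.5 166.6
```

```text
time: 3.38
tool_pos: [0.5401, 0.3165, 0.0894]
tool_rot: [-3.141, -0.001, 2.911]
contact_force: [0.6, -0.5, -0.9]
opening: 0.0183
t 3.38 shift cm [-0.17 -0.07  5.29] turn [-0.  -0.1  0.2] rows 1.0
```

```bash
python3 -m crank '[[-0.2,-0.1,3,0,0,0,0],[-0.2,-0.1,5,0,0,0,0],[-0.2,-0.1,5.3,0,0,0,0],[-0.2,-0.1,5.3,0,0,0,0],[-0.2,-0.1,5.3,0,0,0,0]]'; python3 plan.py 541.5 315.4 36.5 166.6
```

```text
time: 4.0
tool_pos: [0.5428, 0.3135, 0.0386]
tool_rot: [3.141, 0.001, 2.908]
contact_force: [-0.0, 0.8, -0.6]
opening: 0.0183
t 4.0 shift cm [0.17 0.16 0.21] turn [0.  0.1 0. ] rows 1.0
```

```bash
python3 -m crank '[[0,0.1,0.2,0,0,0,0],[0,0.1,0.2,0,0,0,0]]'; python3 -c "
from cell import robot;print(robot.observe()['tool_pos'])"
```

```text
time: 4.25
tool_pos: [0.543, 0.3148, 0.0363]
tool_rot: [3.141, 0.001, 2.908]
contact_force: [-0.2, -0.5, 2.6]
opening: 0.0182
[0.54297653 0.31477077 0.03626959]
```

Light contact is building (2.6 N upward), so the knob is on the floor. Releasing.

```bash
python3 -m crank '[[0,0,0,0,0,0,0.4],[0,0,0,0,0,0,0.4],[0,0,0,0,0,0,0.4],[0,0,-3,0,0,0,0.4],[0,0,-7,0,0,0,0.5]]'; python3 plan.py 619.2 119.2 100 210.7; python3 - <<'E'
from h import *
c=read_camera("top");s=read_camera("side")
cv2.imwrite("pics/a1.png",np.hstack([cv2.resize(c["frame"][215:350,100:300],(400,270)),cv2.resize(s["frame"][170:305,80:280],(400,270))])[:,:,::-1])
E
```

```text
time: 4.88
tool_pos: [0.5419, 0.3143, 0.1053]
tool_rot: [-3.14, -0.002, 2.908]
contact_force: [0.6, 1.0, -0.3]
opening: 0.0428
t 4.88 shift cm [-12.04 -17.19   0.53] turn [ -0.   -0.2 -44.1] rows 5.0
```

View pics/a1.png

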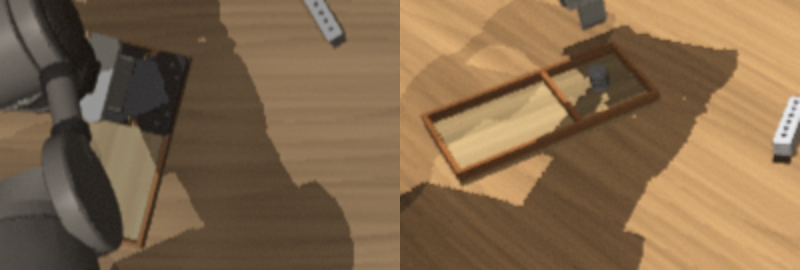

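The side view (right half, ~(598,75)) shows the barrel knob standing upright mid short compartment. Next is the single-coil.

```bash
python3 -m crank '[[-12,-17.2,0.5,0,0,-44,0.6],[-12,-17.2,0.5,0,0,-44,0.6],[-12,-17.2,0.5,0,0,-44,0.6],[-12,-17.2,0.5,0,0,-44,0.6],[-12,-17.2,0.5,0,0,-44,0.6]]'; python3 plan.py 619.2 119.7 30 210.7
```

```text
time: 5.6
tool_pos: [0.6202, 0.1166, 0.0998]
tool_rot: [3.142, -0.001, -2.608]
contact_force: [-0.0, -0.0, -0.4]
opening: 0.0549
t 5.6 shift cm [-0.08  0.32  6.98] turn [ 0.  -0.  -0.1] rows 2.0
```

```bash
python3 -m crank '[[-0.1,0.2,4,0,0,0,0.6],[-0.1,0.2,6.9,0,0,0,0.6],[-0.1,0.2,6.9,0,0,0,0.6],[-0.1,0.2,6.9,0,0,0,0.6]]' ; python3 plan.py 619.2 119.7 30 210.7
```

```text
time: 6.1
tool_pos: [0.62, 0.1218, 0.0325]
tool_rot: [-3.141, 0.001, -2.607]
contact_force: [0.4, 0.8, 1.4]
opening: 0.0553
t 6.1 shift cm [ 0.18 -0.14  0.25] turn [-0.   0.1 -0.1] rows 1.0
```

```bash
python3 -m crank '[[0.1,0,0.2,0,0,0,0.6],[0.1,0,0.2,0,0,0,0],[0.1,0,0.2,0,0,0,0],[0.1,0,0.2,0,0,0,0],[0.1,0,0.2,0,0,0,0]]' 20;python3 -m crank '[[0,0,0,0,0,0,0],[0,0,0,0,0,0,0],[0,0,-2,0,0,0,0],[0,0,-5,0,0,0,0],[0,0,-6,0,0,0,0]]' 20; python3 plan.py 444.2 338.6 90 166.6
```

```text
time: 6.72
tool_pos: [0.6188, 0.1211, 0.0299]
tool_rot: [-3.141, 0.0, -2.607]
contact_force: [0.9, -1.1, -0.6]
opening: 0.0196
time: 7.35
tool_pos: [0.6193, 0.1214, 0.0912]
tool_rot: [-3.141, 0.002, -2.607]
contact_force: [0.3, 0.2, -0.8]
opening: 0.0178
t 7.35 shift cm [ 4.   27.61  0.09] turn [ 0.   0.1 44. ] rows 5.0
```

```bash
python3 -m crank '[[4,27.6,0,0,0,44,0],[4,27.6,0,0,0,44,0],[4,27.6,0,0,0,44,0],[4,27.6,0,0,0,44,0],[4,27.6,0,0,0,44,0]]'; python3 -m crank '[[0,0,0,0,0,0,0],[0,0,0,0,0,0,0]]'; python3 plan.py 444.2 338.6 36 166.6
```

```text
time: 7.98
tool_pos: [0.4411, 0.3399, 0.089]
tool_rot: [-3.141, -0.001, 2.907]
contact_force: [1.0, -0.4, -0.2]
opening: 0.0175
time: 8.22
tool_pos: [0.4436, 0.338, 0.0892]
tool_rot: [-3.141, -0.0, 2.909]
contact_force: [0.2, -0.4, 0.0]
opening: 0.0176
t 8.22 shift cm [-0.05  0.08  5.32] turn [-0.  -0.   0.1] rows 1.0
```

```bash
python3 -m crank '[[0,0,3,0,0,0,0],[0,0,5,0,0,0,0],[0,0,5.3,0,0,0,0],[0,0,5.3,0,0,0,0],[0,0,5.3,0,0,0,0]]'; python3 plan.py 444.2 338.6 35 166.6
```

```text
time: 8.85
tool_pos: [0.4444, 0.3384, 0.0376]
tool_rot: [3.14, 0.001, 2.908]
contact_force: [-0.2, -0.3, -1.7]
opening: 0.0181
t 8.85 shift cm [0.02 0.02 0.26] turn [ 0.1  0.1 -0. ] rows 1.0
```

```bash
python3 -m crank '[[0,0,0.2,0,0,0,0],[0,0,0.2,0,0,0,0]]'
```

```text
time: 9.1
tool_pos: [0.4436, 0.3384, 0.035]
tool_rot: [3.141, 0.0, 2.908]
contact_force: [0.5, 0.5, -1.1]
opening: 0.0176
```

```bash
python3 -m crank '[[0,0,0.1,0,0,0,0],[0,0,0.15,0,0,0,0]]'
```

```text
time: 9.35
tool_pos: [0.4436, 0.3385, 0.0348]
tool_rot: [3.141, 0.001, 2.909]
contact_force: [-4.5, -2.3, 14.3]
opening: 0.0174
```

Firm contact at 14 N, so I release and head for the humbucker.

```bash
python3 -m crank '[[0,0,-0.1,0,0,0,0.4],[0,0,-0.1,0,0,0,0.4],[0,0,-0.1,0,0,0,0.4],[0,0,-3,0,0,0,0.4],[0,0,-7,0,0,0,0.5]]'; python3 plan.py 508.8 -93.7 100 230.2
```

```text
time: 9.98
tool_pos: [0.4428, 0.3379, 0.1028]
tool_rot: [-3.14, -0.002, 2.908]
contact_force: [0.7, 0.3, -0.1]
opening: 0.0425
t 9.97 shift cm [-16.4  -40.46   0.33] turn [ -0.   -0.2 -63.6] rows 7.0
```

```bash
python3 -m crank '[[-16.4,-40.4,0,0,0,-63,0.8],[-16.4,-40.4,0,0,0,-63,0.8],[-16.4,-40.4,0,0,0,-63,0.8],[-16.4,-40.4,0,0,0,-63,0.8],[-16.4,-40.4,0,0,0,-63,0.8]]'; python3 - <<'E'
from h import *
s=read_camera("side");c=read_camera("top")
cv2.imwrite("pics/a2.png",np.hstack([cv2.resize(c["frame"][215:350,100:300],(400,270)),cv2.resize(s["frame"][170:305,80:280],(400,270))])[:,:,::-1])
E
python3 plan.py 508.8 -93.7 100 230.2
```

```text
time: 10.6
tool_pos: [0.4872, 0.0618, 0.1032]
tool_rot: [-3.141, 0.0, -2.536]
contact_force: [1.1, 1.0, -0.8]
opening: 0.0734
t 10.7 shift cm [  6.91 -13.79   0.34] turn [ -0.1  -0.  -15.8] rows 3.0
```

View pics/a2.png

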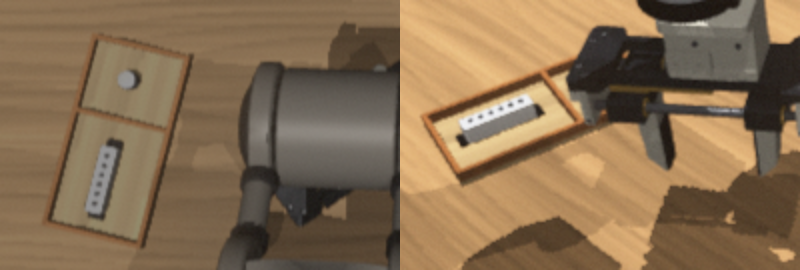

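Both tray2 parts sit upright near the centres: knob at (128,80) and pickup at (102,180) in the left crop. I'll measure them later and carry on with the humbucker.

```bash
python3 -m crank '[[6.9,-13.8,0,0,0,-15.8,0.8],[6.9,-13.8,0,0,0,-15.8,0.8],[6.9,-13.8,0,0,0,-15.8,0.8],[6.9,-13.8,0,0,0,-15.8,0.8],[6.9,-13.8,0,0,0,-15.8,0.8]]'; python3 plan.py 508.8 -93.7 31 230.2
```

```text
time: 11.32
tool_pos: [0.5078, -0.0883, 0.103]
tool_rot: [3.14, 0.0, -2.266]
contact_force: [-0.2, 0.3, -0.3]
opening: 0.0737
t 11.32 shift cm [ 0.35 -0.43  7.19] turn [ 0.1  0.  -0. ] rows 2.0
```

```bash
python3 -m crank '[[0.2,-0.3,4,0,0,0,0.8],[0.2,-0.3,7,0,0,0,0.8],[0.2,-0.3,7,0,0,0,0.8],[0.2,-0.3,7,0,0,0,0.8]]'; python3 plan.py 508.8 -93.7 31 230.2
```

```text
time: 11.82
tool_pos: [0.5097, -0.092, 0.0342]
tool_rot: [-3.141, 0.001, -2.264]
contact_force: [0.3, 0.3, 0.6]
opening: 0.0738
t 11.82 shift cm [ 0.19 -0.04  0.32] turn [-0.1  0.   0.1] rows 1.0
```

```bash
python3 -m crank '[[0.1,0,0.4,0,0,0,0],[0.1,0,0.4,0,0,0,0],[0.1,0,0.4,0,0,0,0],[0.1,0,0.4,0,0,0,0],[0.1,0,0.4,0,0,0,0]]' 30;python3 -m crank '[[0,0,0,0,0,0,0],[0,0,0,0,0,0,0],[0,0,-2,0,0,0,0],[0,0,-5,0,0,0,0],[0,0,-6,0,0,0,0]]' 30; python3 plan.py 383.8 -271.9 90 172.8
```

```text
time: 12.45
tool_pos: [0.5088, -0.0938, 0.0295]
tool_rot: [-3.141, 0.0, -2.266]
contact_force: [-0.3, -0.3, 2.4]
opening: 0.0377
time: 13.08
tool_pos: [0.5088, -0.0936, 0.0902]
tool_rot: [-3.14, 0.001, -2.266]
contact_force: [0.9, 0.7, -2.3]
opening: 0.0377
t 13.07 shift cm [ 2.17e+01 -1.81e+00  1.00e-02] turn [-0.1  0.1 57.4] rows 6.0
```

```bash
python3 -m crank '[[21.7,-1.8,0,0,0,57.4,0],[21.7,-1.8,0,0,0,57.4,0],[21.7,-1.8,0,0,0,57.4,0],[21.7,-1.8,0,0,0,57.4,0],[21.7,-1.8,0,0,0,57.4,0]]'; python3 -m crank '[[0,0,0,0,0,4,0],[0,0,0,0,0,4,0],[0,0,0,0,0,4,0]]'; python3 plan.py 383.8 -271.9 36 172.8
```

```text
time: 13.7
tool_pos: [0.3816, -0.2733, 0.0884]
tool_rot: [3.141, -0.001, 3.07]
contact_force: [0.7, -0.3, -0.1]
opening: 0.0377
time: 14.08
tool_pos: [0.3832, -0.2715, 0.0888]
tool_rot: [3.141, -0.001, 3.012]
contact_force: [0.4, 0.9, -0.9]
opening: 0.0375
t 14.07 shift cm [-0.07 -0.03  5.28] turn [ 0.  -0.  -0.2] rows 1.0
```

```bash
python3 -m crank '[[-0.1,0,3,0,0,0,0],[-0.1,0,5,0,0,0,0],[-0.1,0,5.2,0,0,0,0],[-0.1,0,5.3,0,0,0,0],[-0.1,0,5.3,0,0,0,0]]'; python3 plan.py 383.8 -271.9 35 172.8
```

```text
time: 14.7
tool_pos: [0.3847, -0.2722, 0.0369]
tool_rot: [-3.141, 0.001, 3.011]
contact_force: [-0.1, 0.4, -0.3]
opening: 0.0376
t 14.7 shift cm [0.09 0.02 0.19] turn [-0.   0.1 -0.3] rows 1.0
```

```bash
python3 -m crank '[[0,0,0.1,0,0,0,0],[0,0,0.2,0,0,0,0]]'
```

```text
time: 14.95
tool_pos: [0.3845, -0.2721, 0.0345]
tool_rot: [-3.141, 0.001, 3.01]
contact_force: [0.6, 1.1, 3.9]
opening: 0.0379
```

```bash
python3 -m crank '[[0,0,0,0,0,0,0.5],[0,0,0,0,0,0,0.5],[0,0,0,0,0,0,0.5],[0,0,-3,0,0,0,0.5],[0,0,-7,0,0,0,0.5]]'; python3 plan.py 445.7 -10.5 90 172.8
```

```text
time: 15.58
tool_pos: [0.3838, -0.2714, 0.1043]
tool_rot: [3.14, -0.002, 3.01]
contact_force: [0.5, 0.4, -0.4]
opening: 0.0464
t 15.57 shift cm [-2.72 26.68  1.47] turn [ 0.1 -0.1 -0.3] rows 5.0
```

```bash
python3 -m crank '[[-2.7,26.7,0,0,0,-0.3,0.6],[-2.7,26.7,0,0,0,-0.3,0.6],[-2.7,26.7,0,0,0,-0.3,0.6],[-2.7,26.7,0,0,0,-0.3,0.6],[-2.7,26.7,0,0,0,-0.3,0.6]]'; python3 -m crank '[[0,0,1,0,0,0,0.6]]'; python3 plan.py 445.7 -10.5 23 172.8;  python3 - <<'E'
from h import *
s=read_camera("side");c=read_camera("top")
cv2.imwrite("pics/a3.png",np.hstack([cv2.resize(c["frame"][210:390,310:510],(400,360)),cv2.resize(s["frame"][300:480,200:400],(400,360))])[:,:,::-1])
E
```

```text
time: 16.2
tool_pos: [0.4462, -0.0076, 0.1043]
tool_rot: [3.141, 0.0, 3.019]
contact_force: [0.5, -1.0, 0.3]
opening: 0.0555
time: 16.32
tool_pos: [0.4467, -0.0096, 0.0944]
tool_rot: [-3.142, 0.002, 3.019]
contact_force: [0.7, -0.5, -0.1]
opening: 0.0551
t 16.32 shift cm [ 0.1  -0.1   7.14] turn [-0.   0.1  0.2] rows 2.0
```

View pics/a3.png

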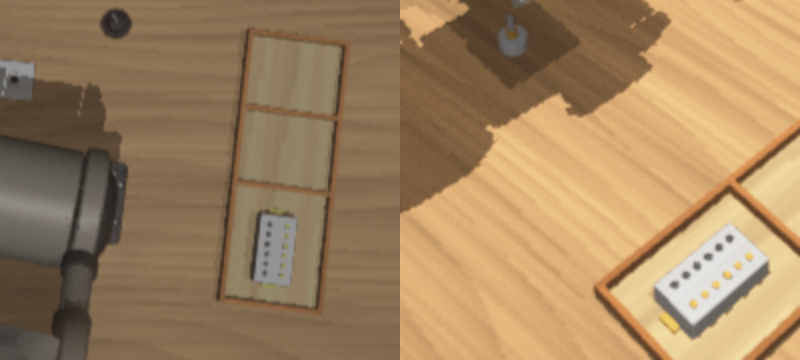

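The humbucker sits flat, lengthwise and central in the longest compartment (left crop ~(275,248)). Now the pot.

```bash
python3 -m crank '[[0.1,0,4,0,0,0,0.6],[0.1,0,6.8,0,0,0,0.6],[0.1,0,6.9,0,0,0,0.6],[0.1,0,6.9,0,0,0,0.6]]'; python3 plan.py 445.7 -10.5 23 172.8
```

```text
time: 16.92
tool_pos: [0.4454, -0.0115, 0.0258]
tool_rot: [3.142, 0.0, 3.014]
contact_force: [0.3, -0.3, 0.5]
opening: 0.0553
t 16.93 shift cm [-0.02  0.1   0.28] turn [ 0.   0.  -0.1] rows 1.0
```

```bash
python3 -m crank '[[0,0.1,0.2,0,0,0,0],[0,0.1,0.2,0,0,0,0],[0,0.1,0.2,0,0,0,0],[0,0.1,0.2,0,0,0,0],[0,0.1,0.2,0,0,0,0]]' 20;python3 -m crank '[[0,0,0,0,0,0,0],[0,0,0,0,0,0,0],[0,0,-2,0,0,0,0],[0,0,-5,0,0,0,0],[0,0,-6,0,0,0,0]]' 20; python3 plan.py 483 -284.5 80 172.8
```

```text
time: 17.55
tool_pos: [0.4454, -0.0097, 0.0235]
tool_rot: [3.142, 0.001, 3.016]
contact_force: [0.3, 0.5, 3.7]
opening: 0.0228
time: 18.18
tool_pos: [0.4458, -0.0097, 0.0842]
tool_rot: [-3.142, 0.002, 3.015]
contact_force: [0.4, 0.3, -0.8]
opening: 0.0227
t 18.18 shift cm [ -7.15 -26.79   0.44] turn [-0.   0.1 -0. ] rows 5.0
```

```bash
python3 -m crank '[[-7.1,-26.8,0,0,0,0,0],[-7.1,-26.8,0,0,0,0,0],[-7.1,-26.8,0,0,0,0,0],[-7.1,-26.8,0,0,0,0,0],[-7.1,-26.8,0,0,0,0,0]]'; python3 -m crank '[[0,0,0,0,0,0,0],[0,0,0,0,0,0,0]]'; python3 plan.py 483 -284.5 29 172.8
```

```text
time: 18.8
tool_pos: [0.4816, -0.2878, 0.0822]
tool_rot: [-3.141, 0.0, 3.013]
contact_force: [-0.5, 0.2, -0.7]
opening: 0.0227
time: 19.05
tool_pos: [0.4813, -0.2833, 0.0823]
tool_rot: [3.14, -0.002, 3.016]
contact_force: [0.2, 0.5, -0.7]
opening: 0.0232
t 19.05 shift cm [-0.2  -0.11  5.33] turn [ 0.1 -0.1 -0. ] rows 1.0
```

```bash
python3 -m crank '[[-0.1,-0.1,3,0,0,0,0],[-0.1,-0.1,5,0,0,0,0],[-0.1,-0.1,5.2,0,0,0,0],[-0.1,-0.1,5.3,0,0,0,0],[-0.1,-0.1,5.3,0,0,0,0]]'; python3 -m crank '[[0,0,0.1,0,0,0,0],[0,0,0.2,0,0,0,0]]'
```

```text
time: 19.68
tool_pos: [0.4833, -0.2855, 0.0311]
tool_rot: [-3.141, 0.001, 3.016]
contact_force: [0.1, 0.3, 0.2]
opening: 0.0231
time: 19.92
tool_pos: [0.4829, -0.2857, 0.0285]
tool_rot: [-3.141, 0.001, 3.015]
contact_force: [0.2, 1.0, 5.9]
opening: 0.0232
```

```bash
python3 -m crank '[[0,0,0,0,0,0,0.4],[0,0,0,0,0,0,0.4],[0,0,0,0,0,0,0.4],[0,0,-3,0,0,0,0.4],[0,0,-8,0,0,0,0.4]]'; python3 plan.py 615.8 -110 95 172.8
```

```text
time: 20.55
tool_pos: [0.4818, -0.2849, 0.1075]
tool_rot: [3.139, -0.004, 3.015]
contact_force: [0.3, -0.0, -0.2]
opening: 0.0366
t 20.55 shift cm [-11.1   19.03   1.25] turn [ 0.1 -0.2 -0. ] rows 4.0
```

```bash
python3 -m crank '[[-11,19,0,0,0,0,0.5],[-11,19,0,0,0,0,0.5],[-11,19,0,0,0,0,0.5],[-11,19,1,0,0,0,0.5],[-11,19,1,0,0,0,0.5]]'; python3 -m crank '[[0,0,0,0,0,0,0.5]]'; python3 plan.py 615.8 -110 28 172.8;  python3 - <<'E'
from h import *
s=read_camera("side");c=read_camera("top")
cv2.imwrite("pics/a4.png",np.hstack([cv2.resize(c["frame"][210:390,310:510],(400,360)),cv2.resize(s["frame"][230:410,320:520],(400,360))])[:,:,::-1])
E
```

```text
time: 21.18
tool_pos: [0.6162, -0.1085, 0.0971]
tool_rot: [3.141, -0.001, 3.019]
contact_force: [-0.0, -0.4, 0.1]
opening: 0.0457
time: 21.3
tool_pos: [0.6154, -0.1114, 0.0981]
tool_rot: [-3.141, -0.001, 3.015]
contact_force: [-0.2, 0.1, -0.4]
opening: 0.0461
t 21.3 shift cm [-0.03  0.15  7.01] turn [-0. -0. -0.] rows 2.0
```

View pics/a4.png

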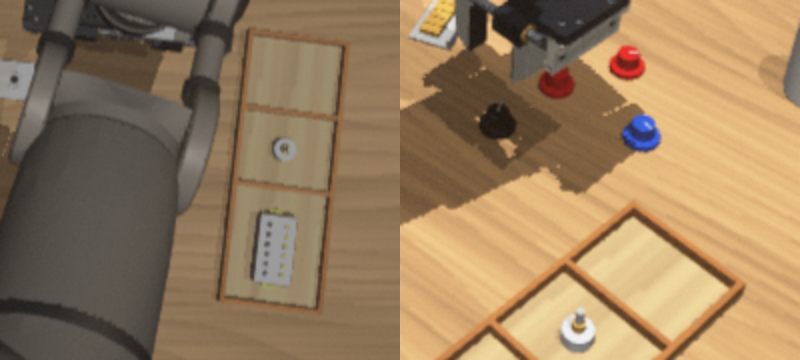

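The pot stands upright in the centre of the middle compartment (left crop ~(285,150)). Now the black knob.

```bash
python3 -m crank '[[0,0.1,4,0,0,0,0.5],[0,0.1,6.8,0,0,0,0.5],[0,0.1,6.8,0,0,0,0.5],[0,0.1,6.8,0,0,0,0.5]]'; python3 plan.py 615.8 -110 28 172.8
```

```text
time: 21.9
tool_pos: [0.6165, -0.1109, 0.0316]
tool_rot: [-3.141, 0.002, 3.014]
contact_force: [-0.8, -0.6, 0.2]
opening: 0.046
t 21.9 shift cm [0.08 0.08 0.36] turn [-0.   0.1 -0.1] rows 1.0
```

```bash
python3 -m crank '[[0,0.1,0.3,0,0,0,0],[0,0.1,0.3,0,0,0,0],[0,0.1,0.3,0,0,0,0],[0,0.1,0.3,0,0,0,0],[0,0.1,0.3,0,0,0,0]]' 12;python3 -m crank '[[0,0,0,0,0,0,0],[0,0,0,0,0,0,0],[0,0,-2,0,0,0,0],[0,0,-5,0,0,0,0],[0,0,-6,0,0,0,0]]' 12; python3 plan.py 561.4 -294.4 85 172.8
```

```text
time: 22.52
tool_pos: [0.6163, -0.1089, 0.0277]
tool_rot: [3.142, 0.001, 3.016]
contact_force: [-1.0, 0.4, 3.4]
opening: 0.0193
time: 23.15
tool_pos: [0.6168, -0.1091, 0.0885]
tool_rot: [-3.141, 0.002, 3.015]
contact_force: [-0.4, 0.9, -0.7]
opening: 0.0191
t 23.15 shift cm [  3.16 -19.07   0.35] turn [-0.   0.1 -0. ] rows 4.0
```

```bash
python3 -m crank '[[3.2,-19,0,0,0,0,0],[3.2,-19,0,0,0,0,0],[3.2,-19,0,0,0,0,0],[3.2,-19,0,0,0,0,0],[3.2,-19,0,0,0,0,0]]'; python3 -m crank '[[0,0,0,0,0,0,0],[0,0,0,0,0,0,0]]'; python3 plan.py 561.4 -294.4 33 172.8
```

```text
time: 23.78
tool_pos: [0.5599, -0.2933, 0.0862]
tool_rot: [3.14, -0.001, 3.014]
contact_force: [-0.5, -0.4, 0.1]
opening: 0.0194
time: 24.02
tool_pos: [0.561, -0.2919, 0.0871]
tool_rot: [3.141, -0.0, 3.018]
contact_force: [-0.0, -0.0, 0.5]
opening: 0.0194
t 24.02 shift cm [-0.07 -0.25  5.41] turn [ 0.  -0.   0.1] rows 1.0
```

```bash
python3 -m crank '[[0,-0.2,3,0,0,0,0],[0,-0.2,5,0,0,0,0],[0,-0.2,5.2,0,0,0,0],[0,-0.2,5.3,0,0,0,0],[0,-0.2,5.3,0,0,0,0]]'; python3 -m crank '[[0,0,0.1,0,0,0,0],[0,0,0.2,0,0,0,0]]'
```

```text
time: 24.65
tool_pos: [0.5608, -0.2955, 0.0352]
tool_rot: [-3.141, 0.002, 3.016]
contact_force: [0.5, -1.7, 0.5]
opening: 0.0197
time: 24.9
tool_pos: [0.5603, -0.2955, 0.0326]
tool_rot: [-3.141, 0.001, 3.015]
contact_force: [-0.3, 1.4, 7.6]
opening: 0.0195
```

Floor contact. I release, retreat to a clear pose and check everything.

```bash
python3 -m crank '[[0,0,0,0,0,0,0.4],[0,0,0,0,0,0,0.4],[0,0,0,0,0,0,0.4],[0,0,-3,0,0,0,0.4],[0,0,-8,0,0,0,0.4]]'; python3 plan.py 380 20 220 172.8
```

```text
time: 25.52
tool_pos: [0.5591, -0.2947, 0.1111]
tool_rot: [3.139, -0.004, 3.015]
contact_force: [-0.1, -0.4, 0.7]
opening: 0.037
t 25.52 shift cm [ 21.77  28.99 -10.73] turn [ 0.1 -0.2 -0. ] rows 7.0
```

```bash
python3 -m crank '[[20,28,-11,0,0,0,0.4],[20,28,-11,0,0,0,0.4],[20,28,-11,0,0,0,0.4],[20,28,-11,0,0,0,0.4],[20,28,-11,0,0,0,0.4]]';python3 -m crank '[[9,10,-5,0,0,0,0.4],[9,10,-5,0,0,0,0.4],[9,10,-5,0,0,0,0.4]]'; cat > chk.py <<'E'
from h import *
c=read_camera("top"); s=read_camera("side"); f=c["frame"]
cv2.imwrite("pics/end_top.png",f[:,:,::-1]); cv2.imwrite("pics/end_side.png",s["frame"][:,:,::-1])
hsv=cv2.cvtColor(f,cv2.COLOR_RGB2HSV); S,V=hsv[...,1].astype(int),hsv[...,2].astype(int)
g=(S<60)&(V>70); k=np.ones((3,3),np.uint8)
T={"t3":(462.2,-281.8,-7.2),"t2":(482.6,329.4,-13.4)}
for n,m,sd,z,t,o in [("hum",g,(447,334),.027,"t3",-79),("pot",g,(452,285),.018,"t3",21),("skirt",(S<90)&(V<82),(457,247),.008,"t3",100),("sc",g,(151,305),.025,"t2",-39.5),("barrel",g,(164,255),.027,"t2",60.5),("bridge",g,(318,190),.004,0,0),("jack",g,(317,250),.004,0,0)]:
    try: w=wrect(c,cv2.morphologyEx(comp(m,sd,8),cv2.MORPH_CLOSE,k),z)
    except Exception as e: print(n,"hidden",e); continue
    if t:
        x,y,a=T[t]; a=np.radians(a); d=w[:2]-[x,y]
        print(n,w,"err",np.round([d@[np.cos(a),np.sin(a)]-o,d@[-np.sin(a),np.cos(a)],w[4]-np.degrees(a)],1))
    else: print(n,w)
E
python3 chk.py
```

```text
time: 26.15
tool_pos: [0.4179, -0.0319, 0.208]
tool_rot: [3.141, 0.001, 3.015]
contact_force: [1.6, 0.9, 0.3]
opening: 0.0367
time: 26.52
tool_pos: [0.3408, 0.0791, 0.2588]
tool_rot: [3.141, 0.002, 3.018]
contact_force: [0.1, 0.3, -0.2]
opening: 0.0365
hum [ 381.6 -268.    70.9   38.6   -8. ] err [-2.7  3.6 -0.8]
pot [ 483.1 -281.4   24.8   22.7  -90. ] err [ -0.3   3.  -82.8]
skirt [ 561.5 -292.5   29.6   27.2   -1.1] err [-0.1  1.8  6.1]
sc [441.3 340.1  71.6  21.7 -13.6] err [-3.2  0.8 -0.2]
barrel [544.4 316.9  18.8  16.6   1.4] err [ 2.5  2.2 14.8]
bridge [697.6  15.5  81.6  43.   15.4]
jack [556.2  -1.4  41.   39.9  -5.7]
```

View pics/end_top.png

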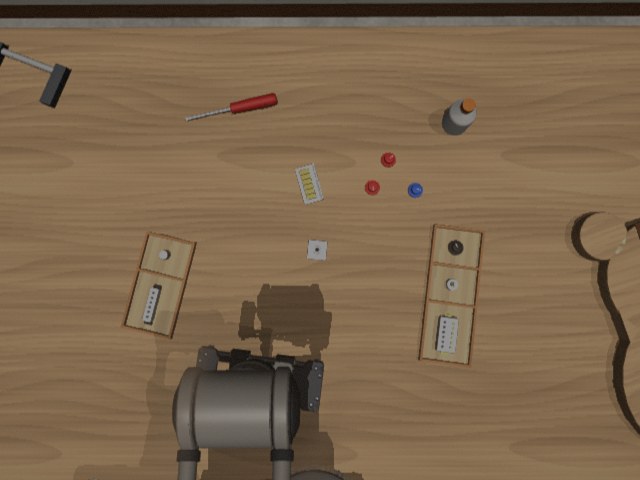

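View pics/end_side.png

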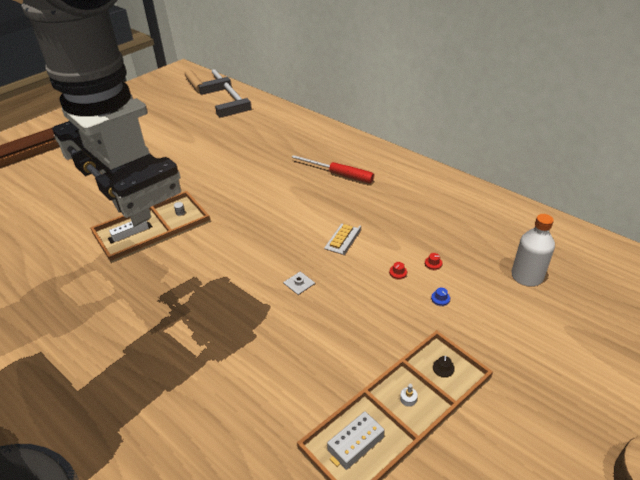

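All five parts are within 5 mm of centre, upright and aligned to within 1 degree. The bridge and jack plate have not moved, and the arm is clear.

```bash
python3 -c "
from cell import robot;print(robot.hand_in())"
```

```text
the job is handed in; nothing more can be done
None
```

Both kits are made up and the job is handed in, at about 26.6 s on the robot's clock; the hand-in gives no verdict. Each part was lowered until I felt light floor contact, from about 3 N to 14 N for the single-coil.

| Part | Compartment | Offset along tray (mm) | Offset across tray (mm) | Yaw error (deg) |
|---|---|---|---|---|
| Humbucker | tray3, longest | -2.7 | 3.6 | -0.8 |
| Potentiometer | tray3, middle | -0.3 | 3.0 | – |
| Skirted knob (black) | tray3, short | -0.1 | 1.8 | – |
| Single-coil | tray2, longer | -3.2 | 0.8 | -0.2 |
| Barrel knob | tray2, short | 2.5 | 2.2 | – |

- **Positions:** these come from the last top-camera picture and are all well inside the 15 mm limit. The side view shows all five parts upright in their compartments, though the gripper partly hid the single-coil.
- **Left alone:** the bridge and jack plate measured within 0.2 mm of their start, and the blue and red knobs were not touched.
- **Disagreements:** the skirted knob's outline read about 28 mm instead of 32 mm, because its dark edge falls outside the colour mask. The top and side views differed by up to about 3 mm at the start. No check failed.
- **Not measured:** I judged height and tilt from the pictures and the floor contact only.

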